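# Present a filter insert to the inspection camera

## Task

Swing the blue flap on the control unit up until it stands about upright and leave it open, then draw the orange filter insert straight up out of its slot and present it to the inspection camera: upright, one broad face squarely towards the lens, its middle at lens height and about 10 cm in front of the lens. Finish while still holding the insert there, steady and in the gripper alone. Leave the grey blank insert in its slot, do not touch the camera, and leave the loose things on the bench where they are.

Things in the scene. Friction and masses are not known exactly. Their poses are not given: they have to be found in the camera images.
- unit: Control unit, a grey box fixed to the bench, 170 (its x) x 220 (its y) x 110 mm high, walls 8 mm. Origin at the centre of its underside; its white front panel faces its -x. Under the flap is an open compartment, 154 x 204 mm, with a black deck 58 mm above the bench (52 mm below the rim). In the deck two slots, each 15 (x) x 49 (y) mm and 40 mm deep, lie centred at unit x = -20 mm, y = +36 and -36 mm, with an insert in each (which is in which varies).
- flap (a joint): Angle of the blue flap that covers the compartment, rad: 0 shut and level, growing as it is lifted to a stop at 1.75 (upright at 1.57); the free edge is on the unit's -x side and swings up and over towards +x. It may start slightly ajar. Friction hinge: stays where it is left, needs about 3 N at the bar. Panel 160 x 204 x 6 mm.
- flap_hinge (a point): Point on the flap's hinge line, at the middle of its length: unit x = +80 mm, 110 mm above the bench. The hinge line runs along the unit's y.
- flap_grip (a point): Middle of the flap's yellow round pull bar, 12 mm diameter, along the unit's y, 90 mm between the centres of its two posts. Moves with the flap: when shut it lies 140 mm from the hinge towards the unit's -x and 46 mm above the hinge, with 40 mm from the flap's upper face to the bar's centre line. Being round and parallel to the hinge it can turn in the fingers as the flap swings.
- filter_mid (a point): Centre of the orange-framed filter insert, a plate 12 (its x) x 46 (its y) x 80 mm (its z), about 90 g, with white pleats in the lower part and a plain solid 32 mm grip at the top. Starts standing in one slot, its axes along the unit's, its underside 18 mm above the bench, so its top 40 mm stand above the deck; hidden while the flap is shut. Its broad faces look along its x.
- blank_mid (a point): Centre of the grey blank insert, same size, in the other slot; it stays there.
- view_point (a point): The point 100 mm straight in front of the lens of the inspection camera, 160 mm above the bench, where the middle of the insert is to be held. Its x axis points from here to the lens (level), z up.
- lens (a point): Front of the lens of the inspection camera: a dark 50 mm cube with a round 36 mm lens barrel, on an aluminium post (195 mm high) and a 90 mm square foot, fixed to the bench. The lens looks along its -x.
- camera_stand: The whole camera stand; origin on the bench below the camera, 30 mm behind the lens front. Nothing may touch it.
- filter: The filter insert again, origin at the centre of its underside.
- workpiece: Bystander: black round workpiece, 48 mm diameter, 28 mm high, origin under its centre.
- spacer: Bystander: steel spacer, 40 mm diameter, 30 mm high, origin under its centre.
- screwdriver: Bystander: screwdriver 180 mm long lying along its x.
Mind the look-alikes: they are no part of the job. There is more than one size of the camera_stand; the job needs the largest.

How it is judged:
On the way, in this order (a step that is already met when the one before it is completed fails the run):
1. the flap is swung up to about upright (over 1.2 rad) (value of joint flap above 1.2 rad), for 0.2 s.
2. with the flap up, the filter insert is drawn clear of its slot (underside over 65 mm above the bench) in the fingers (height (world z) of filter_mid above 0.105 m and contact force between the fingers and filter above 0.5 N and value of joint flap above 1.1 rad), for 0.2 s.
At the end, for the whole second after the job is handed in: Filter still, in the fingers alone, centre within 35 mm along and 25 mm across the lens axis of the point 100 mm before the lens, square to it within 0.3 rad, upright within 0.25 rad; flap open over 1.1 rad; blank within 10 mm and bystanders within 30 mm of their starts (x of filter_mid in the frame of view_point between -0.035 and 0.035 m and y of filter_mid in the frame of view_point between -0.025 and 0.025 m and z of filter_mid in the frame of view_point between -0.025 and 0.025 m and angle between the x axis of filter_mid and the x axis of view_point, either way round below 0.3 rad and angle between filter_mid's own z axis and vertical below 0.25 rad and linear speed of filter below 0.03 m/s and contact force between the fingers and filter above 1 N and contact force between filter and camera_stand below 0.2 N and contact force between filter and unit below 0.2 N and value of joint flap above 1.1 rad and distance of blank_mid from where it was at the start of the episode below 0.01 m and distance of each of workpiece, spacer, screwdriver from where it was at the start of the episode below 0.03 m); the arm keeps its last pose, push and grip.
It fails at once if the camera is touched (over 2 N) (contact force between any of the arm, the fingers, filter and camera_stand above 2 N).
It fails at once if the blank insert is pulled out of its slot (distance of blank_mid from where it was at the start of the episode above 0.03 m).
It fails at once if a bystander is knocked away (distance of any of workpiece, spacer, screwdriver from where it was at the start of the episode above 0.04 m).
It also fails if it takes over 58 s, if anything falls off the work surface, if the arm or the gripper's body presses on something with over 40 N, if the wrist force passes 120 N, or if a joint passes its speed limit or range.

## Robot

A 6-joint arm with a two-finger parallel gripper is mounted at the origin on the work surface. World frame = base frame: x ahead of the robot, y to its left, z up, the work surface at z = 0. Lengths are in m, angles in rad, forces in N, time in s.
With the tool pointing down it reaches from about 0.375 to 0.75 m from the base axis. Payload 9 kg.
Tool frame: the origin (TCP) lies on the mounting face of the last link; the fingertips stand 173 mm ahead of it and the grasp point (between the pads) lies 155 mm ahead of it; z points along the fingers, x is the direction in which the jaws open and shut, and the axes are right-handed (so a half turn about z gives the same grasp; the last joint's range is limited). The gripper opens to 85 mm and grips with 20 to 120 N. Pads are 22 mm wide; open, the fingers measure 114 mm over their backs; the gripper's body (76 mm by 85 mm) begins 54 mm behind the grasp point. The pads swing forward as they close: fully open they stand 13 mm farther back than shut.
Start: joints at [1.059, 0.104, 0.097, 1.564, 0, 1.353], TCP at [0.174, 0.574, 0.405] pointing down, gripper open.
Joint ranges: [-2.99, 2.99], [-0.84, 1.86], [-1.1, 1.16], [-1.84, 2.11], [-1.51, 1.56], [-3.14, 3.14]. Speed limits (rad/s): [2.22, 2.22, 2.57, 3.14, 3.14, 3.14].

## Interface

Orientations are given as a unit quaternion [x, y, z, w].
In Python, from rig import get_state, imaging, arm gives the robot as it stands.
- The arm moves only by the tool jog_arm, never from a script. Its argument "motion" is a list of rows, each a list of 5 numbers: the shift along the tool's x, y, z in cm, then the turn about the tool's z in degrees, then the opening, from 0 (shut) to 1 (fully open). A call has exactly 5 rows; each row shifts and turns the commanded pose from where the row before left it, along the tool's axes as they then stand; what a row does not reach is not made up. A row lasts 1/12 s, in which the tool goes at most 41.7 mm and 7.16 degrees, less where a joint would pass 70% of its speed; a pose out of reach is approached as far as the arm can. A call is refused whole if a number of a shift passes 4.17 or a number of a turn 7.16, either way. A call with a gripper value outside its range is refused whole. The fingers move at their own pace and stop on an object; "squeeze" is the grip in N (left out, the last holds). Time passes only in rows, so rows that do not move let the fingers close, or fill a call up. It gives the time, the measured TCP pose, the force and the opening at its end, in the units of the state.
- get_state(): the state, without advancing time (a new reading comes with each control period).
- imaging.camera(name): name is "scene" or "side" or "wrist"; returns a dict with "pixels" (400x640x3 uint8, red, green, blue), "fx", "fy", "cx", "cy" (pixels), "distortion" ([k1, k2, p1, p2, k3] as OpenCV has them; the pictures are not rectified), "extrinsics" (4x4, takes a point from camera to world coordinates). Camera axes: x right, y down, z forward; pixel columns grow to the right and rows downward; lengths in m; the calibration is good to about 2 mm. A picture is of the moment at which its call begins. There is no depth.
- arm.close_job(): hands the job in, once; it reports no verdict.
The state is a dict: "time": time; "qpos": joint angles; "dq": joint speeds; "effort": joint torques, N m; "tcp_pos": TCP position; "eef_rot": TCP orientation; "force": force on the tool from outside, world axes, zero at the start; "torque": the same for the moment, N m; "opening": finger opening in m.
Only numpy, scipy, OpenCV 4.12 (cv2) and the standard library are available. Lean on these libraries where they do the work, as an engineer would, in place of code of your own. Each camera call takes 0.05 s, during which the arm holds its last target.

## Working session

There is one attempt and no reset: what is moved stays moved. The work goes in short steps, Python scripts to look and compute and a tool call to move; the robot and the scene stay as the last step left them, time stands still between calls to the robot, and variables do not carry over. Pictures are saved under pics/ and viewed, and the job is handed in when it is done.

Besides the shell and the picture viewer there is one more tool, called after "Emit:" as name(argument=value, ...) on one line, values as JSON. jog_arm: Moves the arm, as the interface text tells. Its arguments: {"type":"object","properties":{"motion":{"type":"array","items":{"type":"array","items":{"type":"number"}}},"squeeze":{"type":"number"}},"required":["motion"]}

```bash
mkdir -p pics; ls
python3 - <<'E'
from rig import get_state, imaging
import cv2, numpy as np
np.set_printoptions(precision=4,suppress=True)
print(get_state())
for n in ["scene","side","wrist"]:
    c=imaging.camera(n)
    cv2.imwrite(f"pics/{n}0.png",c["pixels"][:,:,::-1])
    np.savez(f"pics/{n}0.npz",**c)
    print(n,c["fx"],c["fy"],c["cx"],c["cy"],c["distortion"]);print(np.array(c["extrinsics"]))
E
```

```text
pics
{'time': 0.0, 'qpos': array([1.0593, 0.1047, 0.0965, 1.5639, 0.    , 1.3531]), 'dq': array([-0.001 , -0.0026,  0.0021, -0.0003,  0.0004,  0.0004]), 'effort': array([  0.003 , -55.6931,  50.3649,   0.0169,  -0.0001,   0.    ]), 'tcp_pos': array([0.1737, 0.5742, 0.4039]), 'eef_rot': array([ 0.803 ,  0.596 , -0.0006,  0.0003]), 'force': array([ 0.2196, -0.4528, -0.2104]), 'torque': array([-0.0374,  0.0183, -0.0005]), 'opening': 0.08549237243937598}
scene 519.505880023977 519.505880023977 327.57081515952115 194.6415698550329 [-0.0784  0.      0.      0.      0.    ]
[[-0.6977  0.4762 -0.5352  1.1721]
 [ 0.7163  0.4583 -0.5262  0.7171]
 [-0.0053 -0.7505 -0.6609  0.8892]
 [ 0.      0.      0.      1.    ]]
side 432.697100751188 432.697100751188 319.43583542543615 202.22378701957 [0.0092 0.     0.     0.     0.    ]
[[ 0.9649 -0.17    0.2     0.3554]
 [-0.2622 -0.5868  0.7661 -0.6763]
 [-0.0128 -0.7917 -0.6108  0.7435]
 [ 0.      0.      0.      1.    ]]
wrist 301.04261509232504 301.04261509232504 319.8549461704548 198.00287496530413 [0.0075 0.     0.     0.     0.    ]
[[ 0.2901  0.9211  0.2595  0.1068]
 [ 0.957  -0.2792 -0.0791  0.594 ]
 [-0.0004  0.2712 -0.9625  0.3736]
 [ 0.      0.      0.      1.    ]]
```

View pics/scene0.png

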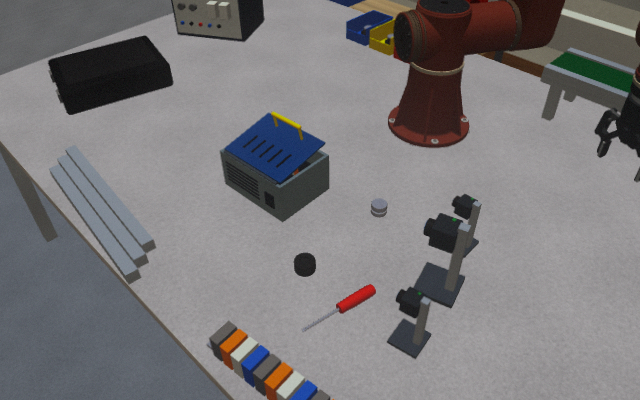

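View pics/side0.png

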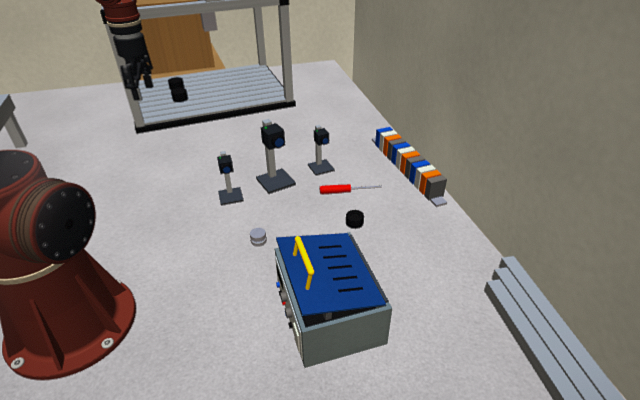

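View pics/wrist0.png

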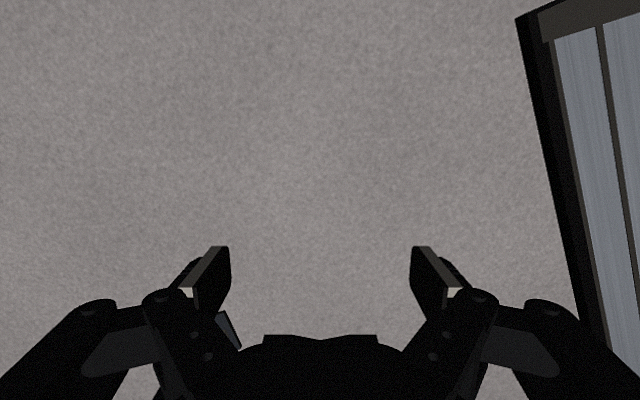

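The scene view shows the unit with the flap ajar (yellow bar about (287,121)), three cameras ((465,207) small, (445,232) large, (410,300) small), the spacer (379,208), the workpiece (305,265) and the screwdriver (340,308). The side view shows the same: cameras at (225,163), (273,135) and (320,135), and the bar at (303,255). The candidate for largest is the middle one. I'll take crops to check.

Run:
```python
import cv2
a=cv2.imread("pics/scene0.png");b=cv2.imread("pics/side0.png")
def crop(im,x0,y0,x1,y1,s,n): cv2.imwrite(n,cv2.resize(im[y0:y1,x0:x1],None,fx=s,fy=s,interpolation=cv2.INTER_CUBIC))
crop(a,380,180,500,360,3.3,"pics/c1.png")
crop(b,205,110,345,210,5,"pics/c2.png")
crop(a,210,100,340,225,4.5,"pics/c3.png")
crop(b,265,220,400,370,4,"pics/c4.png")
```

```text
(no output)
```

View pics/c1.png

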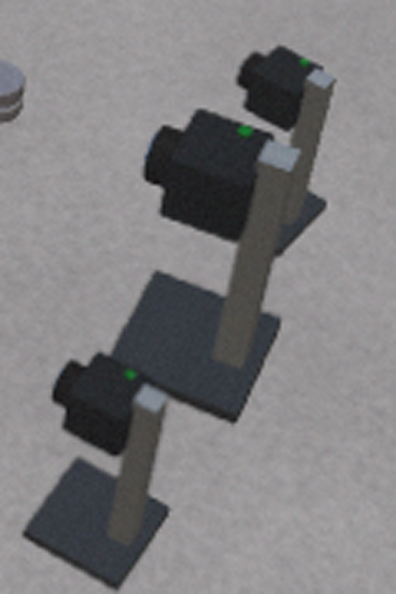

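View pics/c2.png

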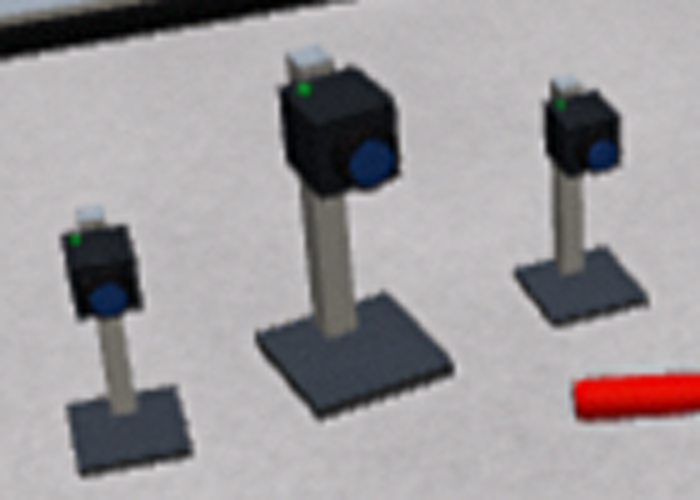

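View pics/c3.png

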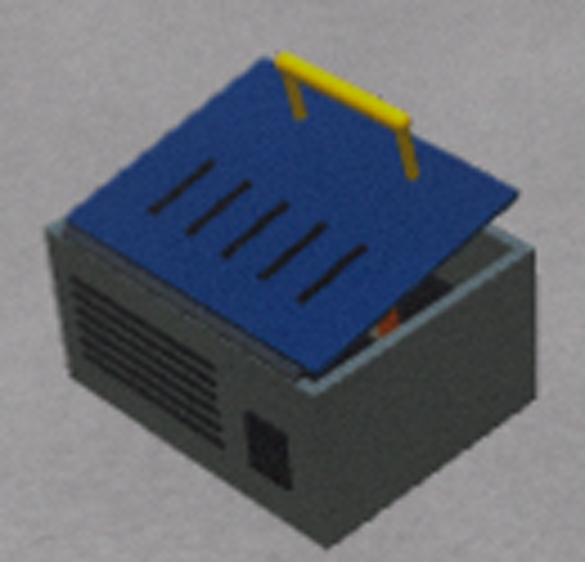

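View pics/c4.png

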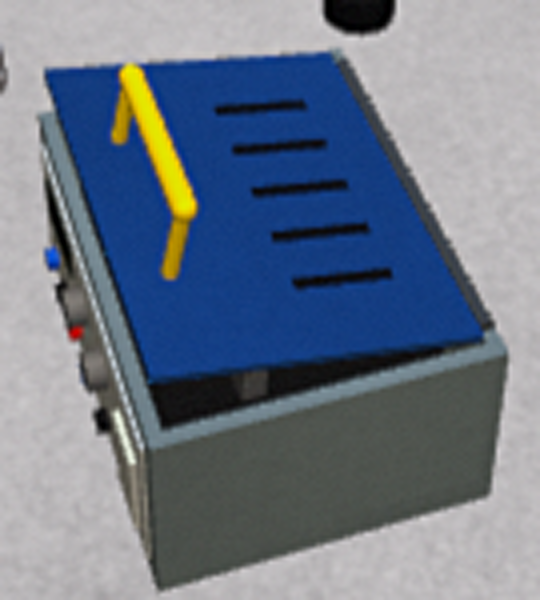

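```bash
cat > h.py <<'E'
import numpy as np, cv2
def load(n): return dict(np.load(f"pics/{n}.npz"))
def ray(c,uv):
    K=np.array([[c["fx"],0,c["cx"]],[0,c["fy"],c["cy"]],[0,0,1]],float)
    p=cv2.undistortPoints(np.array([[uv]],float),K,np.array(c["distortion"],float))[0,0]
    E=np.array(c["extrinsics"]); d=E[:3,:3]@np.array([p[0],p[1],1]); return E[:3,3],d/np.linalg.norm(d)
def plane(c,uv,z):
    o,d=ray(c,uv); return o+d*(z-o[2])/d[2]
def tri(c1,u1,c2,u2):
    o1,d1=ray(c1,u1);o2,d2=ray(c2,u2)
    A=np.stack([d1,-d2],1);s=np.linalg.lstsq(A,o2-o1,rcond=None)[0]
    a=o1+s[0]*d1;b=o2+s[1]*d2;return (a+b)/2,np.linalg.norm(a-b)
def proj(c,P):
    K=np.array([[c["fx"],0,c["cx"]],[0,c["fy"],c["cy"]],[0,0,1]],float)
    E=np.linalg.inv(np.array(c["extrinsics"]))
    return cv2.projectPoints(np.atleast_2d(P).astype(float),cv2.Rodrigues(E[:3,:3])[0],E[:3,3],K,np.array(c["distortion"],float))[0][:,0]
E
python3 - <<'E'
from h import *
np.set_printoptions(precision=4,suppress=True)
s=load("scene0");d=load("side0")
S=lambda x,y,o,k:(o[0]+x/k-.5+.5/k,o[1]+y/k-.5+.5/k)
c3=lambda x,y:S(x,y,(210,100),4.5);c4=lambda x,y:S(x,y,(265,220),4)
c1=lambda x,y:S(x,y,(380,180),3.3);c2=lambda x,y:S(x,y,(205,110),5)
print("rim scene ++,-+,+-",[plane(s,c3(*p),.11)[:2] for p in [(310,395),(537,250),(46,230)]])
print("rim side --,+-,-+",[plane(d,c4(*p),.11)[:2] for p in [(152,448),(507,350),(40,118)]])
print("bot scene",[plane(s,c3(*p),0)[:2] for p in [(327,548),(535,398),(72,378)]])
print("bot side",[plane(d,c4(*p),0)[:2] for p in [(160,588),(488,495)]])
print("bar +y end",tri(s,c3(408,122),d,c4(130,70)))
print("bar -y end",tri(s,c3(280,58),d,c4(185,212)))
print("foot scene",[plane(s,c1(*p),.008)[:2] for p in [(155,272),(280,320),(112,362)]])
print("foot side",[plane(d,c2(*p),.008)[:2] for p in [(388,295),(453,366),(320,408),(257,335)]])
print("lens",tri(s,c1(152,155),d,c2(372,163)),plane(d,c2(372,163),.16))
print("posttop",tri(s,c1(280,155),d,c2(308,58)))
# blobs bystanders
print("spacer",plane(s,(379,208),.02),"wp",plane(s,(305,265),.015),"sd",plane(s,(375,289),.01),plane(s,(304,330),.01))
E
```

```text
rim scene ++,-+,+- [array([ 0.6015, -0.0027]), array([ 0.4323, -0.0044]), array([ 0.6095, -0.2166])]
rim side --,+-,-+ [array([ 0.439 , -0.2268]), array([ 0.6067, -0.2194]), array([ 0.4299, -0.0115])]
bot scene [array([ 0.6   , -0.0017]), array([ 0.4315, -0.0074]), array([ 0.6086, -0.2178])]
bot side [array([ 0.4391, -0.2254]), array([ 0.6067, -0.2201])]
bar +y end (array([ 0.4685, -0.0666,  0.1829]), np.float64(0.0014541862420739504))
bar -y end (array([ 0.4723, -0.1646,  0.183 ]), np.float64(0.001762111788375382))
foot scene [array([0.4683, 0.3351]), array([0.4451, 0.4205]), array([0.5502, 0.3609])]
foot side [array([0.5301, 0.443 ]), array([0.5521, 0.3569]), array([0.469 , 0.3372]), array([0.4453, 0.4219])]
lens (array([0.5123, 0.3435, 0.1582]), np.float64(0.002004450344277453)) [0.5112 0.3416 0.16  ]
posttop (array([0.4911, 0.4135, 0.1903]), np.float64(0.0002409091228734467))
spacer [0.416  0.1509 0.02  ] wp [0.6673 0.1493 0.015 ] sd [0.6077 0.3017 0.01  ] [0.7838 0.2671 0.01  ]
```

Emit:
jog_arm(motion=[[-2.17, 2.58, -0.3, 0, 1], [-2.17, 2.58, -0.3, 0, 1], [-2.17, 2.58, -0.3, 0, 1], [-2.17, 2.58, -0.3, 0, 1], [-2.17, 2.58, -0.3, 0, 1]])

```text
time: 0.57
tcp_pos: [0.2662, 0.4318, 0.4196]
eef_rot: [0.803, 0.596, -0.0, 0.0]
force: [0.0, 0.5, 0.4]
opening: 0.0854
```

Emit:
jog_arm(motion=[[-2.17, 2.58, 0, 0, 1], [-2.17, 2.58, 0, 0, 1], [-2.17, 2.58, 0, 0, 1], [-2.17, 2.58, 0, 0, 1], [-2.17, 2.58, 0, 0, 1]])

```text
time: 0.98
tcp_pos: [0.3583, 0.2904, 0.4196]
eef_rot: [0.803, 0.596, 0.0, -0.0]
force: [-0.1, 1.1, -0.4]
opening: 0.0853
```

Emit:
jog_arm(motion=[[-2.17, 2.58, 0, 0, 1], [-2.17, 2.58, 0, 0, 1], [-2.17, 2.58, 0, 0, 1], [-2.17, 2.58, 0, 0, 1], [-2.17, 2.58, 0, 0, 1]])

```text
time: 1.4
tcp_pos: [0.4504, 0.1491, 0.4196]
eef_rot: [0.803, 0.596, 0.0, -0.0]
force: [-0.0, 0.1, -0.2]
opening: 0.0854
```

Emit:
jog_arm(motion=[[-2.49, 0.96, 0, 0, 1], [-2.49, 0.96, 0, 0, 1], [-2.49, 0.96, 0, 0, 1], [-2.49, 0.96, 0, 0, 1], [-2.49, 0.96, 0, 0, 1]])

```text
time: 1.82
tcp_pos: [0.4596, 0.0163, 0.4195]
eef_rot: [0.803, 0.596, -0.0, -0.0]
force: [1.2, 1.0, 0.1]
opening: 0.0854
```

Emit:
jog_arm(motion=[[-2.49, 0.96, 0, 0, 1], [-2.49, 0.96, 0, 0, 1], [-2.49, 0.96, 0, 0, 1], [-2.49, 0.96, 0, 0, 1], [-2.49, 0.96, 0, 0, 1]])

```text
time: 2.23
tcp_pos: [0.4695, -0.1168, 0.4195]
eef_rot: [0.803, 0.596, 0.0, -0.0]
force: [0.7, -0.9, -0.3]
opening: 0.0854
```

Emit:
jog_arm(motion=[[0, 0, 0, 7, 1], [0, 0, 0, 7, 1], [0, 0, 0, 7, 1], [0, 0, 0, 7, 1], [0, 0, 0, 7, 1]])

```text
time: 2.65
tcp_pos: [0.4696, -0.1155, 0.4194]
eef_rot: [0.946, 0.324, -0.0, -0.0]
force: [0.0, 1.0, -0.4]
opening: 0.0856
```

Emit:
jog_arm(motion=[[0, 0, 0, 7, 1], [0, 0, 0, 7, 1], [0, 0, 0, 7, 1], [0, 0, 0, 7, 1], [0, 0, 0, 7, 1]])

```text
time: 3.07
tcp_pos: [0.4696, -0.1154, 0.4194]
eef_rot: [1.0, 0.025, -0.0, -0.0]
force: [-0.3, -0.1, 0.3]
opening: 0.085
```

Emit:
jog_arm(motion=[[0, 0, 2, 0.9, 1], [0, 0, 2, 0, 1], [0, 0, 0, 0, 1], [0, 0, 0, 0, 1], [0, 0, 0, 0, 1]])

```text
time: 3.48
tcp_pos: [0.4697, -0.1155, 0.3806]
eef_rot: [1.0, 0.02, 0.0, 0.0]
force: [-1.0, -0.2, -0.4]
opening: 0.0852
```

```bash
cat > snap.py <<'E'
import sys,cv2,numpy as np
from rig import imaging
for n in sys.argv[2:]:
    c=imaging.camera(n);t=sys.argv[1]
    cv2.imwrite(f"pics/{n}{t}.png",c["pixels"][:,:,::-1]);np.savez(f"pics/{n}{t}.npz",**c)
E
python3 snap.py 1 wrist
```

```text
(no output)
```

View pics/wrist1.png

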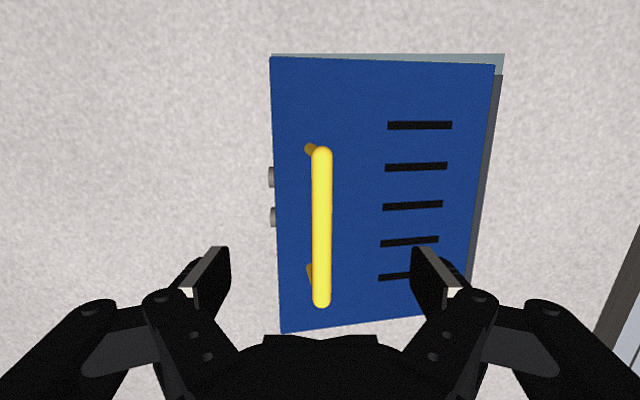

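The bar runs vertically at about column 322, rows 150-305, centred between the pads (about 222 and 418). I'll descend and grip it.

Emit:
jog_arm(motion=[[0, 0, 2.1, 0, 1], [0, 0, 2.2, 0, 1], [0, 0, 0, 0, 1], [0, 0, 0, 0, 0], [0, 0, 0, 0, 0]], squeeze=25)

```text
time: 3.95
tcp_pos: [0.47, -0.1156, 0.3384]
eef_rot: [1.0, 0.02, 0.001, 0.0]
force: [-0.5, 0.1, 0.3]
opening: 0.064
```

Emit:
jog_arm(motion=[[0, 0, 0, 0, 0], [0, 0, 0, 0, 0], [0, 0, 0, 0, 0], [0, 0, 0, 0, 0], [0, 0, 0, 0, 0]])

```text
time: 4.37
tcp_pos: [0.4701, -0.1155, 0.3369]
eef_rot: [1.0, 0.02, 0.001, 0.0]
force: [4.4, 0.4, -3.2]
opening: 0.0112
```

Run:
```python
import numpy as np
from rig import get_state
s=get_state();g=s["tcp_pos"]+[0,0,-.155];print(g,s["force"])
h=np.array([.600,-.110,.110])
yaw=.036;ux=np.array([np.cos(yaw),np.sin(yaw)])
dx=(g-h)[:2]@ux;dz=g[2]-.11;r=np.hypot(dx,dz);a=np.arctan2(dz,-dx);print("r",r,"theta",a-.3174)
r=.1474
th=np.linspace(a,.3174+1.5,21)
P=np.stack([-r*np.cos(th),r*np.sin(th)],1)
print(np.round(np.diff(P,axis=0)*100*[1,-1],2).tolist())
```

```text
[ 0.47008767 -0.11552112  0.18193119] [ 4.44819224  0.39600751 -3.20500102]
r 0.14859705759955502 theta 0.18789862112517164
[[0.5, -0.83], [0.55, -0.8], [0.6, -0.76], [0.65, -0.72], [0.69, -0.67], [0.74, -0.63], [0.78, -0.58], [0.81, -0.52], [0.84, -0.47], [0.87, -0.41], [0.9, -0.36], [0.92, -0.3], [0.94, -0.23], [0.95, -0.17], [0.96, -0.11], [0.97, -0.05], [0.97, 0.02], [0.96, 0.08], [0.96, 0.14], [0.94, 0.21]]
```

Emit:
jog_arm(motion=[[0.5, 0, -0.83, 0, 0], [0.55, 0, -0.8, 0, 0], [0.6, 0, -0.76, 0, 0], [0.65, 0, -0.72, 0, 0], [0.69, 0, -0.67, 0, 0]])

```text
time: 4.78
tcp_pos: [0.4991, -0.1144, 0.3745]
eef_rot: [1.0, 0.02, -0.001, 0.0]
force: [-7.1, -1.9, 0.6]
opening: 0.0113
```

Emit:
jog_arm(motion=[[0.74, 0, -0.63, 0, 0], [0.78, 0, -0.58, 0, 0], [0.81, 0, -0.52, 0, 0], [0.84, 0, -0.47, 0, 0], [0.87, 0, -0.41, 0, 0]])

```text
time: 5.2
tcp_pos: [0.5396, -0.1127, 0.4015]
eef_rot: [1.0, 0.02, -0.001, 0.0]
force: [-6.1, -1.4, 7.2]
opening: 0.0112
```

Emit:
jog_arm(motion=[[0.9, 0, -0.36, 0, 0], [0.92, 0, -0.3, 0, 0], [0.94, 0, -0.23, 0, 0], [0.95, 0, -0.17, 0, 0], [0.96, 0, -0.11, 0, 0]])

```text
time: 5.62
tcp_pos: [0.5866, -0.1109, 0.4127]
eef_rot: [1.0, 0.02, -0.001, 0.0]
force: [-4.0, -1.5, 5.3]
opening: 0.0106
```

Emit:
jog_arm(motion=[[0.97, 0, -0.05, 0, 0], [0.97, 0, 0.02, 0, 0], [0.96, 0, 0.08, 0, 0], [0.96, 0, 0.14, 0, 0], [0.94, 0, 0.21, 0, 0]])

```text
time: 6.03
tcp_pos: [0.6348, -0.1091, 0.4087]
eef_rot: [1.0, 0.02, -0.0, 0.0]
force: [-1.6, -1.1, 5.5]
opening: 0.011
```

```bash
python3 snap.py 2 side scene
python3 - <<'E'
import cv2,numpy as np
a=cv2.imread("pics/scene2.png");b=cv2.imread("pics/side2.png")
cv2.imwrite("pics/m2.png",np.hstack([cv2.resize(a[40:240,200:400],None,fx=2,fy=2),cv2.resize(b[180:380,220:420],None,fx=2,fy=2)]))
E
```

```text
(no output)
```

View pics/m2.png

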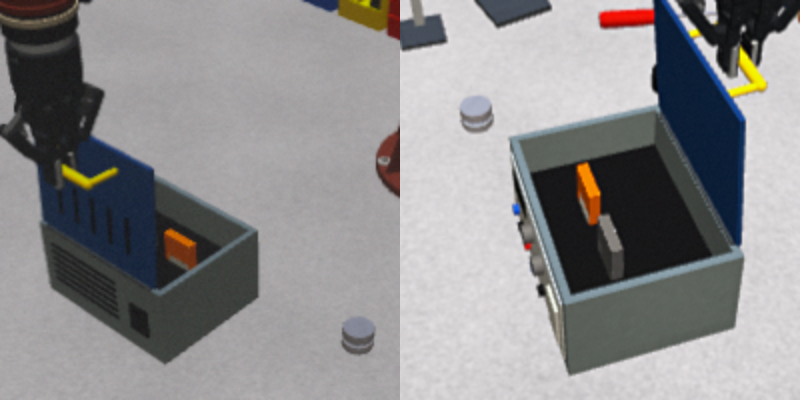

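The flap stands upright with the bar still in the fingers. The orange insert is in the +y slot (about (180,250) in the left panel and (588,193) in the right), the grey blank in the -y slot. I'll release gently and lift off.

Emit:
jog_arm(motion=[[0, 0, 0, 0, 0.28], [0, 0, 0, 0, 0.28], [0, 0, 0, 0, 0.28], [0, 0, -0.5, 0, 0.28], [0, 0, -1, 0, 0.28]])

```text
time: 6.55
tcp_pos: [0.6341, -0.1089, 0.4226]
eef_rot: [1.0, 0.02, -0.001, -0.0]
force: [-0.3, 0.4, -0.6]
opening: 0.0238
```

Emit:
jog_arm(motion=[[0, 0, -2, 0, 0.28], [0, 0, -2, 0, 0.28], [0, 0, -2, 0, 0.28], [0, 0, -1.5, 0, 0.28], [0, 0, 0, 0, 0.28]])

```text
time: 6.97
tcp_pos: [0.6343, -0.1089, 0.5032]
eef_rot: [1.0, 0.02, 0.003, 0.001]
force: [-0.8, 0.6, -0.5]
opening: 0.0242
```

```bash
python3 snap.py 3 side scene
python3 - <<'E'
from h import *
np.set_printoptions(precision=4,suppress=True)
a=cv2.imread("pics/scene3.png");b=cv2.imread("pics/side3.png")
cv2.imwrite("pics/m3a.png",cv2.resize(a[100:230,210:345],None,fx=4,fy=4,interpolation=cv2.INTER_CUBIC));cv2.imwrite("pics/m3b.png",cv2.resize(b[230:370,260:400],None,fx=4,fy=4,interpolation=cv2.INTER_CUBIC))
s=load("scene3");d=load("side3")
R=np.array([[np.cos(.036),-np.sin(.036)],[np.sin(.036),np.cos(.036)]])
c=np.array([.52,-.113])
for n in (36,-36):
    print(n,c+R@[-.02,n/1000])
T=c+R@[-.02,.036]
for im,cm,x0,y0 in((a,s,210,100),(b,d,260,230)):
    P=[np.r_[T+R@[sx,sy],.098] for sx in(-.006,.006) for sy in(-.023,.023)]
    print((proj(cm,P)-[x0,y0])*4)
E
```

```text
36 [ 0.4987 -0.0777]
-36 [ 0.5013 -0.1497]
[[299.3909 214.2703]
 [350.9787 243.8067]
 [285.7595 222.8072]
 [337.3566 252.6513]]
[[219.1187 189.7555]
 [193.5182 126.544 ]
 [242.1009 184.2184]
 [215.6856 121.414 ]]
```

View pics/m3a.png

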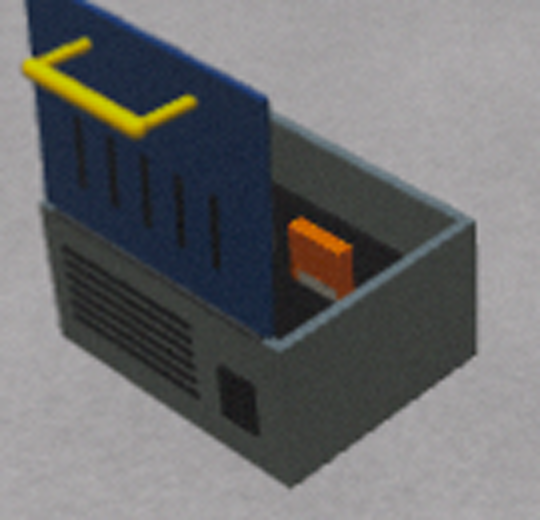

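View pics/m3b.png

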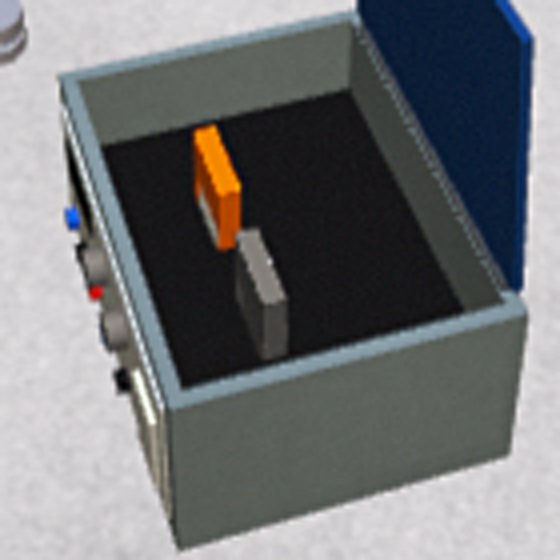

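The predicted insert corners fall on the orange insert in both views. I'll move above it.

Emit:
jog_arm(motion=[[-3.36, -0.91, 0, 0, 0.28], [-3.36, -0.91, 0, 0, 0.5], [-3.36, -0.91, 0, 0, 0.5], [-3.36, -0.92, 0, 0, 0.5], [0, 0, 0, 0.3, 0.5]])

```text
time: 7.48
tcp_pos: [0.4941, -0.0758, 0.4975]
eef_rot: [1.0, 0.018, -0.002, -0.001]
force: [0.1, -0.2, 0.8]
opening: 0.0426
```

Emit:
jog_arm(motion=[[0, 0, 3, 0, 0.5], [0, 0, 4, 0, 0.5], [0, 0, 4, 0, 0.5], [0, 0, 4, 0, 0.5], [0, 0, 3, 0, 0.5]])

```text
time: 7.9
tcp_pos: [0.4977, -0.0772, 0.3138]
eef_rot: [1.0, 0.017, -0.002, -0.001]
force: [0.6, 0.3, -0.1]
opening: 0.0423
```

Emit:
jog_arm(motion=[[0, 0, 1, 0, 0.5], [0, 0, 0, 0, 0.5], [0, 0, 0, 0, 0.5], [0, 0, 0, 0, 0.5], [0, 0, 0, 0, 0.5]])

```text
time: 8.32
tcp_pos: [0.4996, -0.0781, 0.3107]
eef_rot: [1.0, 0.017, 0.002, 0.001]
force: [0.1, -0.8, 0.2]
opening: 0.0428
```

```bash
python3 snap.py 4 wrist
```

```text
(no output)
```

View pics/wrist4.png

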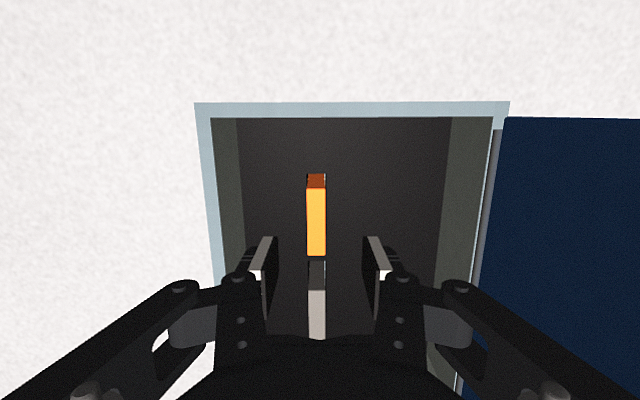

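Run:
```python
from h import *
np.set_printoptions(precision=4,suppress=True)
w=load("wrist4")
for uv in [(307,188),(325,188),(306,256),(326,256),(308,290),(326,290)]: print(uv,plane(w,uv,.098))
from rig import get_state
s=get_state();print(s["tcp_pos"],s["qpos"],s["eef_rot"])
```

```text
(307, 188) [ 0.4905 -0.0548  0.098 ]
(325, 188) [ 0.5017 -0.0544  0.098 ]
(306, 256) [ 0.4908 -0.1013  0.098 ]
(326, 256) [ 0.5041 -0.1009  0.098 ]
(308, 290) [ 0.4928 -0.1269  0.098 ]
(326, 290) [ 0.5051 -0.1265  0.098 ]
[ 0.4995 -0.0781  0.3104] [-0.4143 -0.1861 -0.3566  1.3971  0.0001  1.1222] [0.9999 0.0172 0.0015 0.0006]
```

The wrist view puts the insert centre at (0.497,-0.078), as expected. I'll shift 2.5 mm, descend and grip.

Emit:
jog_arm(motion=[[-0.25, 0, 1.5, 0, 0.5], [0, 0, 2, 0, 0.5], [0, 0, 2, 0, 0.5], [0, 0, 1.7, 0, 0.5], [0, 0, 0, 0, 0.5]])

```text
time: 8.78
tcp_pos: [0.4955, -0.0775, 0.234]
eef_rot: [1.0, 0.017, -0.001, -0.001]
force: [-0.6, 0.5, 0.2]
opening: 0.0427
```

Emit:
jog_arm(motion=[[0, 0, 0, 0, 0], [0, 0, 0, 0, 0], [0, 0, 0, 0, 0], [0, 0, 0, 0, 0], [0, 0, 0, 0, 0]], squeeze=40)

```text
time: 9.2
tcp_pos: [0.4971, -0.0781, 0.2382]
eef_rot: [1.0, 0.017, 0.001, 0.001]
force: [-0.8, -0.8, 6.6]
opening: 0.0117
```

```bash
python3 snap.py 5 side wrist
python3 - <<'E'
import cv2,numpy as np
a=cv2.imread("pics/wrist5.png");b=cv2.imread("pics/side5.png")
cv2.imwrite("pics/m5.png",np.hstack([a[100:400,150:500],cv2.resize(b[190:340,240:440],None,fx=2,fy=2)]))
E
```

```text
(no output)
```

View pics/m5.png

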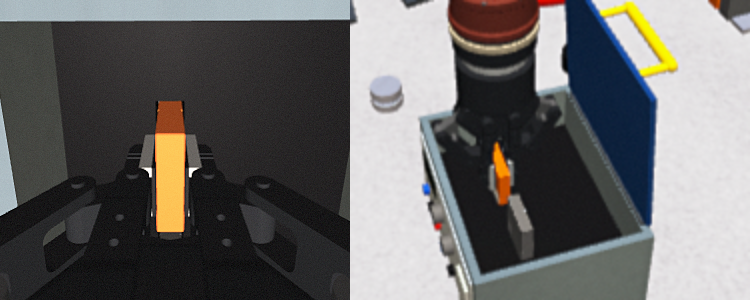

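The insert is gripped (opening 11.7 mm) and the blank is untouched. I'll draw it straight up.

Emit:
jog_arm(motion=[[0, 0, -0.5, 0, 0], [0, 0, -0.8, 0, 0], [0, 0, -0.8, 0, 0], [0, 0, -0.8, 0, 0], [0, 0, -0.8, 0, 0]])

```text
time: 9.72
tcp_pos: [0.4964, -0.0779, 0.2745]
eef_rot: [1.0, 0.017, 0.0, 0.0]
force: [-0.7, 0.2, -1.2]
opening: 0.0116
```

Emit:
jog_arm(motion=[[0, 0, -0.8, 0, 0], [0, 0, -0.8, 0, 0], [0, 0, -1.2, 0, 0], [0, 0, -1.2, 0, 0], [0, 0, -1.2, 0, 0]])

```text
time: 10.13
tcp_pos: [0.4963, -0.0778, 0.3267]
eef_rot: [1.0, 0.017, 0.0, 0.0]
force: [-0.2, 1.0, -1.0]
opening: 0.0114
```

Emit:
jog_arm(motion=[[0, 0, -1.3, 0, 0], [0, 0, -1.3, 0, 0], [0, 0, -1.3, 0, 0], [0, 0, -1.2, 0, 0], [0, 0, -1, 0, 0]])

```text
time: 10.55
tcp_pos: [0.4964, -0.0779, 0.388]
eef_rot: [1.0, 0.017, 0.0, 0.0]
force: [0.4, 0.1, -0.6]
opening: 0.0114
```

```bash
python3 snap.py 6 side scene
python3 - <<'E'
import cv2,numpy as np
a=cv2.imread("pics/scene6.png");b=cv2.imread("pics/side6.png")
cv2.imwrite("pics/m6.png",np.hstack([cv2.resize(a[50:230,200:400],None,fx=2,fy=2),cv2.resize(b[170:350,240:440],None,fx=2,fy=2)]))
E
```

```text
(no output)
```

View pics/m6.png

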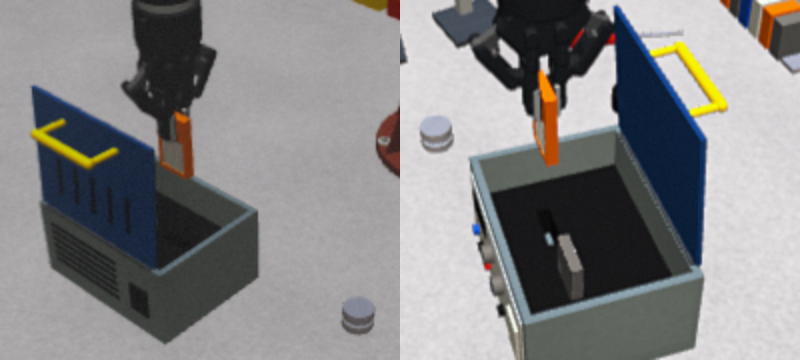

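Emit:
jog_arm(motion=[[0, -3.2, 0, 0, 0], [0, -3.2, 0, 0, 0], [0, -3.2, 0, 0, 0], [0, -3.2, 0, 0, 0], [0, -3.2, 0, 0, 0]])

```text
time: 11.07
tcp_pos: [0.4904, 0.0835, 0.3856]
eef_rot: [1.0, 0.017, -0.0, -0.0]
force: [1.1, -1.0, -0.5]
opening: 0.0115
```

Emit:
jog_arm(motion=[[0, 0, 0, -6.9, 0], [0, 0, 0, -6.9, 0], [0, 0, 0, -6.9, 0], [0, 0, 0, -6.9, 0], [0, 0, 0, -6.9, 0]])

```text
time: 11.48
tcp_pos: [0.4907, 0.0822, 0.3855]
eef_rot: [0.949, 0.316, -0.001, -0.0]
force: [-0.1, -1.4, -1.0]
opening: 0.0113
```

Emit:
jog_arm(motion=[[0, 0, 0, -6.9, 0], [0, 0, 0, -6.9, 0], [0, 0, 0, -6.9, 0], [0, 0, 0, -6.9, 0], [0, 0, 0, -6.9, 0]])

```text
time: 11.9
tcp_pos: [0.4907, 0.0821, 0.3855]
eef_rot: [0.813, 0.583, -0.0, -0.0]
force: [0.5, -0.1, -0.6]
opening: 0.0114
```

Emit:
jog_arm(motion=[[0, 0, 0, -6.9, 0], [0, 0, 0, -6.9, 0], [0, 0, 0, -6.9, 0], [0, 0, 0, -6.9, 0], [0, 0, 0, -6.9, 0]])

```text
time: 12.32
tcp_pos: [0.4907, 0.0821, 0.3855]
eef_rot: [0.603, 0.798, -0.0, -0.001]
force: [0.3, 0.0, -1.4]
opening: 0.0117
```

```bash
cat > go.py <<'E'
import numpy as np
from rig import get_state
from scipy.spatial.transform import Rotation as Ro
s=get_state();R=Ro.from_quat(s["eef_rot"]).as_matrix()
print("yaw",np.degrees(np.arctan2(R[1,0],R[0,0])),s["tcp_pos"])
t=np.array([.539,.246,.102+.2382])
print("to view, tool cm",100*R.T@(t-s["tcp_pos"]))
E
python3 go.py
```

```text
yaw 105.80702131239704 [0.4907126  0.08205726 0.38552739]
to view, tool cm [14.45659738  9.11662788  4.53084566]
```

Emit:
jog_arm(motion=[[2, 1.8, 0, 0, 0], [2.3, 1.8, 0, 0, 0], [2.3, 1.8, 0, 0, 0], [2.3, 1.8, 0, 0, 0], [2.1, 1.9, 0, 0, 0]])

```text
time: 12.73
tcp_pos: [0.5493, 0.2139, 0.3855]
eef_rot: [0.605, 0.796, -0.0, -0.0]
force: [1.0, -0.1, -0.9]
opening: 0.0116
```

Emit:
jog_arm(motion=[[0, 0, 1, 0, 0], [0, 0, 1.2, 0, 0], [0, 0, 1.2, 0, 0], [0, 0, 1.1, 0, 0], [0, 0, 0, 0, 0]])

```text
time: 13.15
tcp_pos: [0.5482, 0.2114, 0.3378]
eef_rot: [0.606, 0.796, -0.002, -0.002]
force: [-0.6, 0.2, -2.2]
opening: 0.0111
```

Emit:
jog_arm(motion=[[0.8, 0, 0, 0, 0], [1, 0, 0, 0, 0], [1, 0, 0, 0, 0], [0.6, 0, 0, 0, 0], [0, 0, 0, 0, 0]])

```text
time: 13.57
tcp_pos: [0.5397, 0.2467, 0.342]
eef_rot: [0.605, 0.796, 0.001, 0.0]
force: [-0.2, 0.2, -1.7]
opening: 0.0117
```

```bash
python3 go.py; python3 snap.py 7 side scene
python3 - <<'E'
import cv2,numpy as np
a=cv2.imread("pics/scene7.png");b=cv2.imread("pics/side7.png")
cv2.imwrite("pics/m7.png",np.hstack([cv2.resize(a[140:320,350:500],None,fx=2.6,fy=2.6),cv2.resize(b[80:260,220:370],None,fx=2.6,fy=2.6)]))
cv2.imwrite("pics/m7b.png",np.hstack([cv2.resize(a[:,200:500],None,fx=1.3,fy=1.3),cv2.resize(b[:,150:450],None,fx=1.3,fy=1.3)]))
E
```

```text
yaw 105.56878947724644 [0.53967036 0.24670071 0.34198252]
to view, tool cm [-0.04956672 -0.0835729   0.17814742]
```

View pics/m7.png

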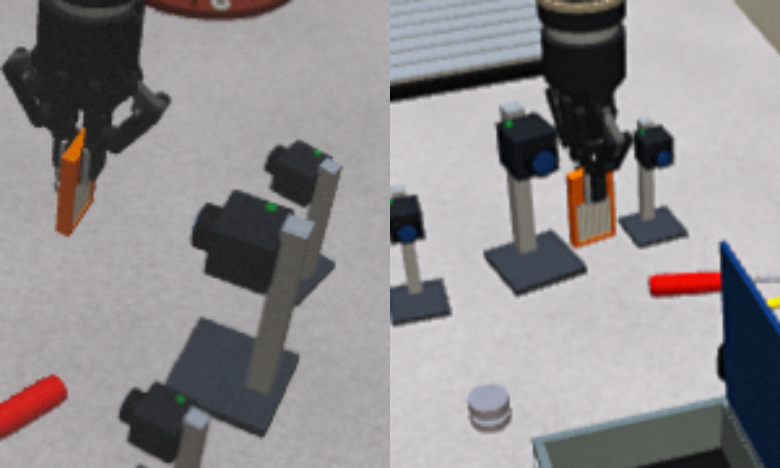

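View pics/m7b.png

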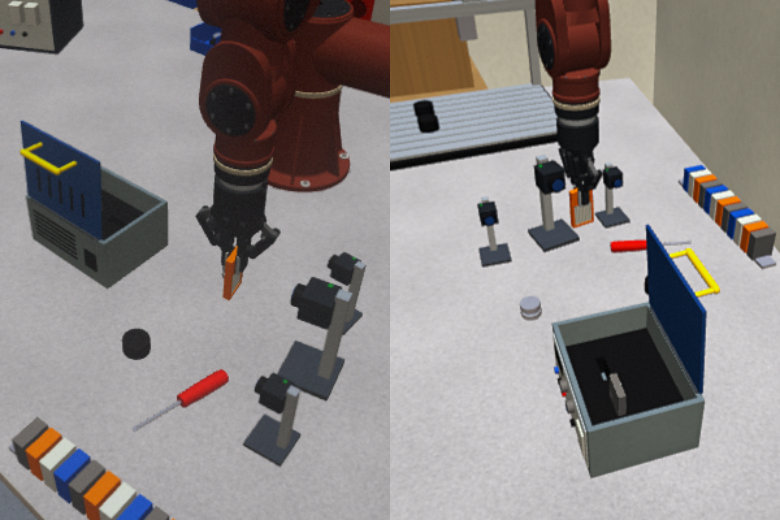

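Run:
```python
from h import *
np.set_printoptions(precision=1,suppress=True)
yaw=np.radians(105.6);c=np.array([.5395,.2466,.1615])
R=np.array([[np.cos(yaw),-np.sin(yaw),0],[np.sin(yaw),np.cos(yaw),0],[0,0,1]])
P=[c+R@[a*.006,b*.023,e*.04] for a in(-1,1) for b in(-1,1) for e in(-1,1)]
cen=[]
for n,(x0,y0,x1,y1) in(("scene7",(360,170,400,240)),("side7",(280,140,315,180))):
    cm=load(n);im=cm["pixels"][y0:y1,x0:x1].astype(int)
    m=((im[...,0]>120)&(im[...,0]-im[...,2]>70)&(im[...,0]-im[...,1]>40)).astype(np.uint8)
    x,y,w,h=cv2.boundingRect(m);p=proj(cm,P)
    print(n,"seen",x+x0,y+y0,x+x0+w,y+y0+h,"pred",p.min(0),p.max(0))
```

```text
scene7 seen 372 189 386 231 pred [371.8 186.8] [388.8 230.6]
side7 seen 288 145 307 175 pred [287.  140.9] [306.6 175. ]
```

The insert's seen outline matches the predicted pose in both views. I'll let it settle, then hand in.

Emit:
jog_arm(motion=[[0, 0, 0.1, 0, 0], [0, 0, 0, 0, 0], [0, 0, 0, 0, 0], [0, 0, 0, 0, 0], [0, 0, 0, 0, 0]])

```text
time: 14.08
tcp_pos: [0.5402, 0.2449, 0.3403]
eef_rot: [0.606, 0.796, 0.0, -0.0]
force: [-0.4, 0.1, -0.4]
opening: 0.0115
```

Emit:
jog_arm(motion=[[0, 0, 0, 0, 0], [0, 0, 0, 0, 0], [0, 0, 0, 0, 0], [0, 0, 0, 0, 0], [0, 0, 0, 0, 0]])

```text
time: 14.5
tcp_pos: [0.5401, 0.2451, 0.3403]
eef_rot: [0.606, 0.796, 0.0, 0.0]
force: [0.2, -0.2, -0.5]
opening: 0.0119
```

```bash
python3 go.py; python3 -c "
from rig import arm,get_state
print(abs(get_state()['dq']).max(),get_state()['opening']);arm.close_job()"
```

```text
yaw 105.46975690858356 [0.540138   0.24512256 0.34032872]
to view, tool cm [ 0.11491802 -0.08627491  0.01286908]
0.0006843962179236401 0.011889961417389933
the job is handed in; nothing more can be done
```

I opened the blue flap by its bar to about 1.5 rad and left it standing. I then drew the orange insert straight up out of the +y slot and presented it to the largest camera. The job was handed in at about 14.5 s of the 58 s allowed, and no verdict is reported.

**Position:** at the last reading the tool was within about 1.5 mm of where I measured the view point. Its heading was 105.5° against the 105.7° wanted.

**Insert:** just before a final 1 mm lowering, its outline in both outside views matched the predicted pose to 1–2 px. The top edge was the exception, 2–4 px off because the fingers hide it.

**Hold:** the arm was still, and the opening was 11.9 mm on the 12 mm plate with a 40 N grip.

**Rest of the scene:** in the last pictures the flap was upright and the blank was in its slot. The workpiece, spacer and screwdriver looked to be where they started, though I judged that by eye and did not measure it. Nothing came near the camera, and no check failed or disagreed.

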